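# Turn a cover plate over through the twist chute and set it in the marking nest

## Task

The back of the aluminium cover plate is to be marked out next. Push the plate off the raised deck into the mouth of the twisted chute so that it slides through and comes out turned over in the tray below, then slide it sideways into the nest beside the tray until it sits fully home, flat and square against the stop. Leave the things standing around the fixture where they are.

Things in the scene. Friction and masses are not known exactly. Their poses are not given: they have to be found in the camera images.
- cover_centre (a point): Centre of the loose plate: bright aluminium, 62 mm long (its y), 40 wide (x), 8.5 thick (z), about 0.13 kg. Face (+z): 5 mm wide rim, 2.5 mm proud, two countersunk holes; back plain. Corner -x,-y cut off at 45 degrees, 12 mm legs. Starts face up on the deck, y axis within 30 degrees of the fixture's y, -y end towards the chute. Turned over, z points down.
- turnover_chute: Turnover fixture, bolted down: raised deck on the left, twisted chute, tray and nest on the right. Origin on the work surface under it; x away from the robot, y to the robot's left, z up (yawed a little). The points below have these axes; positions in brackets are x, y, z in this frame, mm. Base plate 190 x 545, top z = 10. Deck, chute, tray and plate are polished and very slippery.
- deck_mid (a point): Middle of the deck's top (-30, 167.5, 270). The deck spans x -100 to 35, y 85 to 250, with no rim on its near and left sides. A straight dark fence 14 mm high runs along its far side, inner face at x = 23; a plate squared against that fence, long side along y, lines up with the chute's mouth.
- chute_mouth (a point): Middle of the chute's mouth, on the rounded edge at the deck's -y end (0, 85, 270). It is 46 mm wide in x, between the far fence and a slanting near lead-in, 14 mm high, that spreads from x = -23 at the edge to about x = -54 at y = 122. A flat plate pushed towards -y tips in by itself once its centre is 10 to 20 mm past the edge.
- chute_mid (a point): Middle of the chute's slot, half-way through its half turn (0, -37, 140). The slot, 46 x 24 mm between twisted flat bars and steel rods, falls towards -y at 52 degrees; a plate put in flat, long side along y, slides through by itself in about 1 s and comes out other face up.
- chute_exit (a point): Where the chute's run-out is level with the tray floor (0, -164, 10). Guards 22 mm high go on from the chute on both sides: the far one, inner face x = 27, to y = -204; the near one, inner face x = -27, to y = -206. The plate leaves here heading -y and stops against the buffer or up to 60 mm short of it, sometimes yawed.
- tray_end (a point): Foot of the tray's rubber-faced buffer, on the chute's centre line (0, -282, 10); the buffer is 18 to 22 mm high and runs along x from -100 to 72, its face towards +y. Tray floor z = 10, from x = -100 (a near lip 8 mm high, inner face x = -94) and open on the far side into the nest.
- nest_home (a point): Centre of the plate when home in the nest (52, -250, 14). The nest opens towards -x on the tray; the plate slides in towards +x, long side along y. Stop face 20 mm beyond in +x, 14 mm high; buffer 32 mm away in -y; side wall 32 mm away in +y, 14 mm high, from x = 40, with a slanting lead-in from about x = 26 (the nest is 64.4 mm wide there).
- nest_key (a point): Corner between nest stop and buffer (72, -282, 10), filled by a 45 degree key with 12 mm legs, 14 mm high. The plate only goes home turned over with its cut corner here, as it comes out when its -y end goes into the chute first.
- spare_manifold: Bystander: dark drilled manifold block 94 x 158 x 36 mm right of the fixture; origin at the centre of its underside.
- tin: Bystander: oval tin 101 x 146 x 85 mm left of the fixture; origin at the centre of its underside.
There are look-alikes about, which are no part of the job. Of the things like the part that bears cover_centre, leave any that is black or brown; of the rest the larger one is meant.

How it is judged:
On the way, in this order (a step that is already met when the one before it is completed fails the run):
1. the plate slides through the middle of the twisted slot (distance between cover_centre and chute_mid below 0.03 m), for 0.01 s.
2. the plate lies still in the tray, turned over (angle between cover_centre's own z axis and vertical above 3 rad and z of cover_centre in the frame of nest_home below 0.01 m and linear speed of cover_plate below 0.03 m/s), for 0.2 s.
At the end, for the whole second after the job is handed in: the plate lies at rest in the nest, back up and flat, its centre within 3 mm of home in each direction and square within 0.06 rad (x of cover_centre in the frame of nest_home between -0.003 and 0.003 m and y of cover_centre in the frame of nest_home between -0.003 and 0.003 m and z of cover_centre in the frame of nest_home below 0.003 m and angle between cover_centre's own z axis and vertical above 3.05 rad and angle between the y axis of cover_centre and the y axis of nest_home, either way round below 0.06 rad and linear speed of cover_plate below 0.01 m/s); the robot touches nothing.
It fails at once if a bystander (manifold block or tin) is moved by more than 30 mm (distance of any of spare_manifold, tin from where it was at the start of the episode above 0.03 m).
It also fails if it takes over 72 s, if anything falls off the work surface, if the arm or the gripper's body presses on something with over 40 N, if the wrist force passes 120 N, or if a joint passes its speed limit or range.

## Robot

A 7-joint arm with a two-finger parallel gripper is mounted at the origin on the work surface; the furniture and walls round the work are solid. World frame = base frame: x ahead of the robot, y to its left, z up, the work surface at z = 0. Lengths are in m, angles in rad, forces in N, time in s.
With the tool pointing down it reaches from about 0.35 to 0.9 m from the base axis. Payload 8.1 kg.
Tool frame: the origin (TCP) lies at the very end of the fingers, on their centre line; the grasp point (between the pads) lies arm.hold_point_z behind it (arm.hold_point_z is the distance from the TCP to the grasp point, in m); z points along the fingers, y is the line along which they close (so a half turn about z gives the same grasp; the last joint's range is limited). The gripper opens to 92 mm and grips with 3 to 60 N. Pads are 19 mm wide; open, the fingers measure 130 mm over their backs; the gripper's body (75 mm by 190 mm) begins 47 mm behind the grasp point.
Start: joints at [1.115, 0.434, 0.025, 1.573, -0.012, 1.134, -0.075], TCP at [0.216, -0.587, 0.196] pointing down, gripper open.
Joint ranges: [-2.62, 2.62], [-0.44, 2.09], [-1.27, 1.32], [0.08, 2.57], [-1.32, 4.46], [0.12, 2], [-2.74, 2.74]. Speed limits (rad/s): [2.22, 2.22, 3.01, 3.01, 3.14, 3.14, 3.14].

## Interface

Orientations are given as a rotation vector (axis times angle).
In Python, from cell import arm, vision, job, cut_out gives the robot as it stands. The module is installed in compiled form; this text tells all that it offers.
- The arm moves only by the tool play_rows, never from a script. Its argument "increments" is text: rows parted by semicolons, each of 5 numbers parted by spaces: the shift along the tool's x, y, z in cm, then the turn about the tool's z in degrees, then the opening, from -1 (shut) to 1 (fully open), so that 0 is half open. A call has 1 to 5 rows; each row shifts and turns the commanded pose from where the row before left it, along the tool's axes as they then stand; what a row does not reach is not made up. A row lasts 1/12 s, in which the tool goes at most 41.7 mm and 7.16 degrees, less where a joint would pass 70% of its speed; a pose out of reach is approached as far as the arm can. A call is refused whole if a number of a shift passes 4.17 or a number of a turn 7.16, either way. A call with a gripper value outside its range is refused whole. The fingers move at their own pace and stop on an object; "grip_force" is the grip in N (left out, the last holds). Time passes only in rows, so rows that do not move let the fingers close. It gives the time, the measured TCP pose, the force, the opening and the grip force at its end, in the units of the state.
- arm.observe(): the state, without advancing time (a new reading comes with each control period).
- vision.get_image(name): name is "scene" or "top" or "wrist"; returns a dict with "frame" (400x640x3 uint8, red, green, blue), "z_map" (400x640 float32, m along the optical axis (not along the pixel's ray), 0 where there is no reading), "mtx" (3x3 intrinsics, pixels), "cam_to_world" (4x4, takes a point from camera to world coordinates). Camera axes: x right, y up, looking along -z (the intrinsics and any distortion apply to the point x, -y, -z); pixel columns grow to the right and rows downward; lengths in m; the calibration is good to about 2 mm. A picture is of the moment at which its call begins.
- job.sign_off(): hands the job in; it is judged then, once.
Trained networks look in a picture, given as the dict that the camera call returned (one of the last four; its "shot" number tells which), for a name from the list of things; names that differ only in an ending like _2 or _b are one class to them, and where a whole thing is asked for, a point or a joint stands for the part that bears it (a point fixed in the world has none). Each returns a list of dicts, best first, with "confidence" (0 to 1); they miss things now and then, are a little off and sometimes report something else, mostly with a low value. They report only what shows in the picture. A call takes as long as a camera call. They do not tell look-alikes from the thing itself.
- cut_out(query, picture): "mask" (400x640 bool, what is visible of it) and "point" ([row, column] in pixels, amid what is visible of it).
The state is a dict: "clock": time; "joints": joint angles; "dq": joint speeds; "joint_efforts": joint torques, N m; "position": TCP position; "ee_rot": TCP orientation; "force": force on the tool from outside, world axes, zero at the start; "ft_torque": the same for the moment, N m; "width": opening from 0.0 (shut) to 1.0 (fully open); "gripper_force": force on a finger pad.
Only numpy, scipy, OpenCV 4.12 (cv2) and the standard library are available. Lean on these libraries where they do the work, as an engineer would, in place of code of your own. Each camera call takes 0.05 s, during which the arm holds its last target. There are 200 camera calls.

## Working session

There is one attempt and no reset: what is moved stays moved. The work goes in short steps, Python scripts to look and compute and a tool call to move; the robot and the scene stay as the last step left them, time stands still between calls to the robot, and variables do not carry over. Pictures are saved under pics/ and viewed, at most 10 in all, crops included, and the job is handed in when it is done.

Besides the shell and the picture viewer there is one more tool, called after "Request:" by a JSON object that holds its "api" and its "payload". play_rows: Moves the arm, as the interface text tells. Its arguments: {"type":"object","properties":{"increments":{"type":"string"},"grip_force":{"type":"number"}},"required":["increments"]}

```bash
mkdir -p pics; cat > h.py <<'E'
import numpy as np, cv2
from cell import arm, vision, job, cut_out
from scipy.spatial.transform import Rotation as R
def cloud(p):
    K=p["mtx"];z=p["z_map"];v,u=np.mgrid[:400,:640]
    X=(u-K[0,2])/K[0,0]*z;Y=(v-K[1,2])/K[1,1]*z
    P=np.stack([X,-Y,-z,np.ones_like(z)],-1)@p["cam_to_world"].T
    P=P[...,:3].copy();P[z==0]=np.nan
    return P
def save(n,f,s=1):
    cv2.imwrite("pics/"+n,cv2.resize(f,None,fx=s,fy=s,interpolation=cv2.INTER_CUBIC)[...,::-1])
E
python3 - <<'E'
from h import *
s=arm.observe();print(s, arm.hold_point_z)
a=[]
for n in("scene","top"):
    p=vision.get_image(n);a.append(p["frame"]);P=cloud(p)
    print(n,p["mtx"].round(1).tolist(),p["cam_to_world"].round(3).tolist())
    np.savez(n+".npz",P=P,frame=p["frame"])
    for q in("cover_centre","turnover_chute","spare_manifold","tin"):
        for d in cut_out(q,p): print(q,round(d["confidence"],2),d["point"],d["mask"].sum(),np.nanmedian(P[d["mask"]],0).round(3))
save("a.png",np.hstack([cv2.resize(x,(640,400)) for x in a][:1]),1.25); save("b.png",a[1],1.25)
E
```

```text
{'clock': 0.0, 'joints': array([ 1.11536124,  0.43522458,  0.02498169,  1.57409119, -0.01158112,
        1.13400135, -0.07507875]), 'dq': array([ 8.47486635e-04,  1.12378279e-03, -8.70358273e-04, -6.23133116e-05,
       -8.72370355e-04, -1.74130628e-04, -1.35958145e-04]), 'joint_efforts': array([-3.25449901e-04, -6.67859745e+01,  9.85190570e-01, -3.14466155e+01,
       -6.04325999e-02,  4.30128293e-02,  1.57829218e-04]), 'position': array([ 0.21571274, -0.58599979,  0.19544642]), 'ee_rot': array([-3.09134989e+00, -5.51020363e-01,  6.86486989e-04]), 'force': array([-0.01320684,  0.69465618,  0.65009642]), 'ft_torque': array([-0.01360691,  0.07057333, -0.00048504]), 'gripper_force': 0.0, 'width': 1.001417799046938} 0.0188
scene [[375.0, 0.0, 320.2], [0.0, 375.0, 199.0], [0.0, 0.0, 1.0]] [[-0.983, -0.156, 0.097, 0.466], [0.184, -0.85, 0.494, 0.534], [0.006, 0.504, 0.864, 1.091], [0.0, 0.0, 0.0, 1.0]]
cover_centre 0.75 [322.8, 370.2] 290 [0.277 0.337 0.009]
cover_centre 0.73 [241.9, 303.0] 423 [0.433 0.171 0.277]
cover_centre 0.59 [308.8, 405.7] 191 [0.17  0.32  0.006]
cover_centre 0.44 [325.8, 276.0] 165 [0.537 0.291 0.006]
turnover_chute 0.6 [220.7, 298.6] 8818 [0.43  0.105 0.026]
spare_manifold 0.82 [125.8, 284.1] 953 [ 0.409 -0.405  0.035]
tin 0.91 [366.3, 326.7] 2096 [0.421 0.421 0.005]
tin 0.66 [218.8, 299.0] 8545 [0.43  0.105 0.027]
top [[361.5, 0.0, 323.8], [0.0, 361.5, 198.1], [0.0, 0.0, 1.0]] [[-0.004, 0.996, -0.085, 0.23], [-0.998, -0.009, -0.055, -0.063], [-0.055, 0.084, 0.995, 1.419], [0.0, 0.0, 0.0, 1.0]]
cover_centre 0.64 [167.0, 271.9] 241 [0.431 0.169 0.277]
cover_centre 0.6 [214.0, 240.5] 150 [0.277 0.335 0.008]
turnover_chute 0.94 [180.7, 334.6] 7443 [ 0.41  -0.031  0.015]
spare_manifold 0.71 [178.9, 436.9] 1039 [ 0.409 -0.424  0.036]
tin 0.91 [177.7, 218.9] 983 [0.427 0.434 0.019]
```

View pics/a.png

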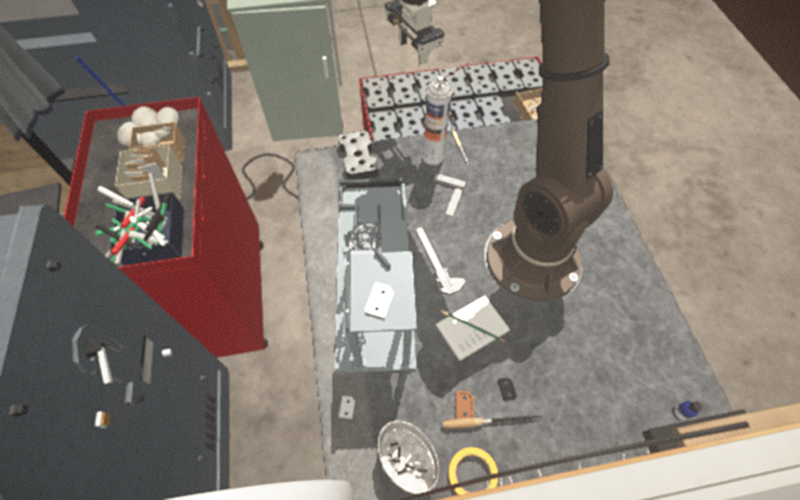

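View pics/b.png

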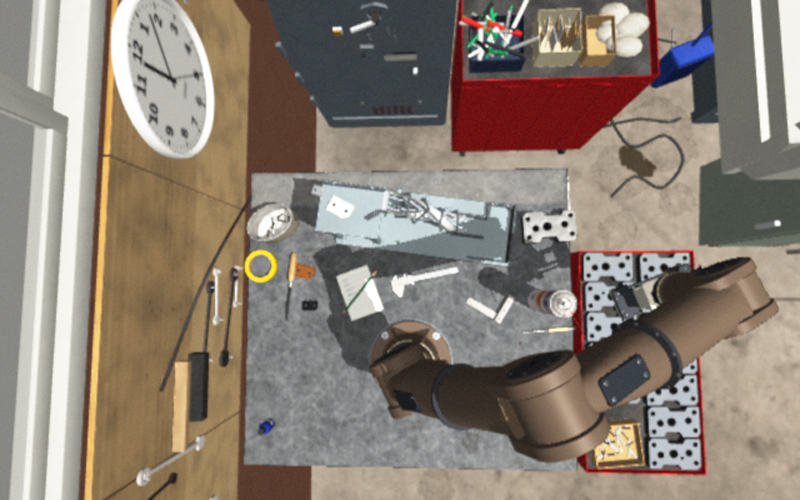

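Candidates in the scene view (640x400): the bright plate on the deck (303,242), a small pale plate on the table (276,326), a brown one (370,322) and a black one (405,309). The deck plate fits, since it is the larger of the two that aren't black or brown and it lies on the deck. I'll confirm that in a crop and fit the fixture pose.

```bash
python3 - <<'E'
from h import *
for n in("scene","top"):
    d=np.load(n+".npz");P=d["P"];f=d["frame"]
    m=(abs(P[...,2]-.270)<.006)&(P[...,0]>.2)&(P[...,0]<.65)&(P[...,1]>-.05)&(P[...,1]<.4)
    m=cv2.morphologyEx(m.astype(np.uint8),cv2.MORPH_OPEN,np.ones((3,3)))
    nl,L,st,c=cv2.connectedComponentsWithStats(m);k=1+st[1:,4].argmax()
    q=P[L==k];print(n,st[k],np.median(q[:,2]),cv2.minAreaRect((q[:,:2]*1000).astype(np.float32)))
    print(cv2.boxPoints(cv2.minAreaRect((q[:,:2]*1000).astype(np.float32))).round())
    b=(abs(P[...,2]-.010)<.005)&(P[...,0]>.25)&(P[...,0]<.6)&(P[...,1]>-.4)&(P[...,1]<.3)
    b=cv2.morphologyEx(b.astype(np.uint8),cv2.MORPH_OPEN,np.ones((3,3)))
    nl,L,st,c=cv2.connectedComponentsWithStats(b)
    for k in range(1,nl):
        if st[k,4]>150:
            q=P[L==k];print(' base',st[k],cv2.boxPoints(cv2.minAreaRect((q[:,:2]*1000).astype(np.float32))).round().tolist())
    # plate
    g=(P[...,2]>.2745)&(P[...,2]<.283)&(P[...,0]>.2)&(P[...,0]<.65)&(P[...,1]>.0)&(P[...,1]<.4)
    nl,L,st,c=cv2.connectedComponentsWithStats(g.astype(np.uint8))
    for k in range(1,nl):
        if st[k,4]>60:
            q=P[L==k];print(' plate',st[k],np.median(q,0).round(3),cv2.minAreaRect((q[:,:2]*1000).astype(np.float32)))
    if n=="scene":
        A=cv2.resize(f[120:310,255:355],(400,760)); 
        save("c.png",np.hstack([cv2.resize(f[195:275,260:350],(450,400),interpolation=3),cv2.resize(f[300:345,260:320],(350,400),interpolation=3)]))
    else: save("d.png",f[140:215,240:420],4.4)
E
```

```text
scene [ 280  200   54   66 2767] 0.2707085858556656 ((423.79010009765625, 142.05084228515625), (173.95054626464844, 123.26871490478516), 81.98774719238281)
[[351.  65.]
 [473.  47.]
 [497. 220.]
 [375. 237.]]
 base [ 274  149   53   53 1535] [[297.0, -298.0], [471.0, -317.0], [495.0, -94.0], [321.0, -75.0]]
 base [ 268  167   16  131 1047] [[448.0, -238.0], [490.0, -244.0], [555.0, 212.0], [513.0, 218.0]]
 base [350 252  21  35 326] [[221.0, 220.0], [255.0, 121.0], [298.0, 136.0], [263.0, 235.0]]
 base [286 264  37  33 977] [[380.0, 139.0], [488.0, 124.0], [502.0, 218.0], [394.0, 234.0]]
 plate [292 225  23  29 402] [0.433 0.17  0.278] ((431.22918701171875, 168.04978942871094), (64.83113861083984, 40.44790267944336), 61.40481948852539)
top [ 252  148   58   43 1661] 0.27058467655762897 ((422.787841796875, 139.17083740234375), (175.62562561035156, 123.9331283569336), 82.05854797363281)
[[349.  61.]
 [472.  44.]
 [496. 218.]
 [374. 235.]]
 base [341 157  48  16 356] [[446.0, -237.0], [488.0, -244.0], [520.0, -58.0], [479.0, -50.0]]
 base [ 303  166  105   43 1981] [[301.0, 93.0], [314.0, -314.0], [475.0, -308.0], [462.0, 98.0]]
 plate [261 157  22  18 212] [0.432 0.169 0.278] ((431.4774475097656, 171.0972137451172), (69.52520751953125, 41.676353454589844), 61.25994110107422)
```

View pics/c.png

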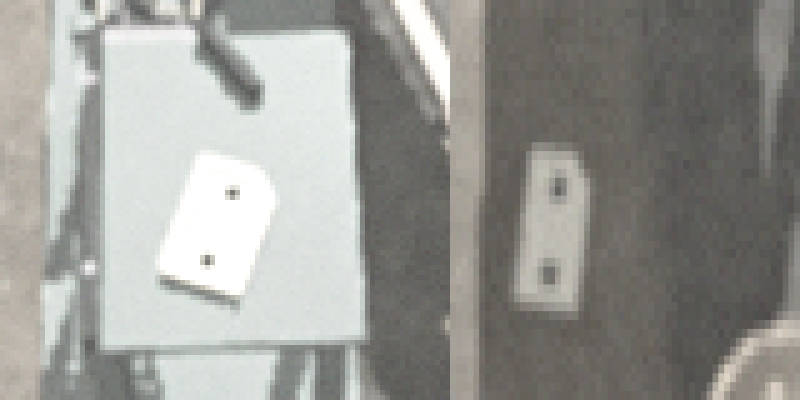

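View pics/d.png

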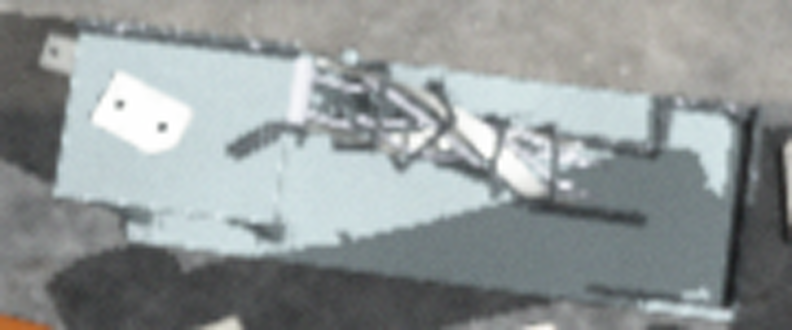

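The crop confirms it: the left plate (on the deck) is the large bright one, with two holes and its cut corner at bottom right in the top view. The right one is the small grey look-alike on the table. Next is the motion plan. I'll grip the plate lengthwise, so the fingers stay inside the mouth width.

```bash
cat >> h.py <<'E'
O=np.array([.4388,-.0254]);YAW=np.radians(-8.0)
F=np.array([[np.cos(YAW),-np.sin(YAW)],[np.sin(YAW),np.cos(YAW)]])
def f2w(x,y): return O+F@(np.array([x,y])/1000)
def w2f(p): return F.T@(np.asarray(p)[:2]-O)*1000
def state():
    s=arm.observe();M=R.from_rotvec(s["ee_rot"]).as_matrix()
    print("t",round(s["clock"],2),"fix",w2f(s["position"]).round(1),"z",s["position"][2].round(4),"yangle",np.degrees(np.arctan2(M[1,1],M[0,1])).round(2),"tilt",M[2].round(3),"w",round(s["width"],3),"F",s["force"].round(1),"j7",s["joints"][6].round(2))
    return s
def plan(wps,op=1):
    """wps: (world xyz, tool-y angle deg, rows); yaw-only, tool straight down"""
    s=state();p=s["position"].copy();M=R.from_rotvec(s["ee_rot"]).as_matrix();a=np.degrees(np.arctan2(M[1,1],M[0,1]))
    rows=[]
    for tgt,ta,n in wps:
        for i in range(n):
            d=(np.asarray(tgt)-p)/(n-i);da=((ta-a+180)%360-180 if abs(ta-a)>180 else ta-a)/(n-i)
            sh=np.round(M.T@d*100,2);tu=round(-da,2)
            rows.append("%g %g %g %g %g"%(*sh,tu,op));p=p+M@sh/100
            M=M@R.from_rotvec([0,0,np.radians(tu)]).as_matrix();a-=tu
    for i in range(0,len(rows),5):print("; ".join(rows[i:i+5]))
E
python3 - <<'E'
from h import *
c=[.4313,.1695]; print(w2f(c))
off=F@np.array([0,0])
plan([([.23,-.55,.38],-45,5),([.37,-.10,.38],20,12),([c[0],c[1],.34],61.4,8)])
E
```

```text
[-34.55184789 191.95944834]
t 0.5 fix [-142.6 -586.7] z 0.1962 yangle -69.79 tilt [-0.  0. -1.] w 1.0 F [ 0.6  0.  -0.2] j7 -0.08
0.52 -0.59 -3.68 -4.96 1; 0.57 -0.54 -3.67 -4.96 1; 0.61 -0.49 -3.68 -4.96 1; 0.65 -0.44 -3.67 -4.96 1; 0.68 -0.38 -3.68 -4.95 1
3.48 -1.83 -0 -5.42 1; 3.63 -1.49 -0 -5.42 1; 3.76 -1.14 -0 -5.42 1; 3.85 -0.78 -0 -5.42 1; 3.9 -0.41 -0 -5.42 1
3.93 -0.04 -0 -5.41 1; 3.91 0.33 -0 -5.42 1; 3.87 0.7 -0 -5.41 1; 3.78 1.06 -0 -5.42 1; 3.67 1.41 -0 -5.41 1
3.51 1.74 -0 -5.42 1; 3.34 2.07 -0 -5.41 1; 2.9 1.87 0.5 -5.18 1; 2.72 2.13 0.5 -5.17 1; 2.52 2.36 0.5 -5.18 1
2.3 2.58 0.5 -5.17 1; 2.05 2.78 0.5 -5.18 1; 1.8 2.95 0.5 -5.17 1; 1.52 3.1 0.5 -5.18 1; 1.24 3.23 0.5 -5.17 1
```

Request:
{"api": "play_rows", "payload": {"increments": "0.52 -0.59 -3.7 -5 1; 0.57 -0.54 -3.7 -5 1; 0.61 -0.49 -3.7 -5 1; 0.65 -0.44 -3.7 -5 1; 0.68 -0.38 -3.7 -5 1"}}

```text
clock: 0.92
position: [0.2299, -0.5493, 0.3833]
ee_rot: [2.897, 1.214, -0.0]
force: [0.8, -0.4, 0.0]
width: 1.0
gripper_force: 0.0
```

Request:
{"api": "play_rows", "payload": {"increments": "3.5 -1.8 0 -5.4 1; 3.6 -1.5 0 -5.4 1; 3.8 -1.1 0 -5.4 1; 3.85 -0.8 0 -5.4 1; 3.9 -0.4 0 -5.4 1"}}

```text
clock: 1.33
position: [0.2884, -0.3605, 0.3814]
ee_rot: [2.534, 1.857, -0.0]
force: [0.4, 0.6, -0.1]
width: 0.999
gripper_force: 0.0
```

Request:
{"api": "play_rows", "payload": {"increments": "3.9 0 0 -5.4 1; 3.9 0.3 0 -5.4 1; 3.9 0.7 0 -5.4 1; 3.8 1.1 0 -5.4 1; 3.7 1.4 0 -5.4 1"}}

```text
clock: 1.75
position: [0.3468, -0.1725, 0.3815]
ee_rot: [2.03, 2.396, -0.0]
force: [1.1, -0.3, 0.0]
width: 0.999
gripper_force: 0.0
```

Request:
{"api": "play_rows", "payload": {"increments": "3.5 1.7 0 -5.4 1; 3.3 2.1 0 -5.4 1; 2.9 1.9 0.5 -5.2 1; 2.7 2.1 0.5 -5.2 1; 2.5 2.4 0.5 -5.2 1"}}

```text
clock: 2.17
position: [0.3934, 0.0027, 0.3664]
ee_rot: [1.429, 2.796, -0.0]
force: [1.1, -1.2, -0.1]
width: 0.999
gripper_force: 0.0
```

Request:
{"api": "play_rows", "payload": {"increments": "2.3 2.6 0.5 -5.2 1; 2 2.8 0.5 -5.2 1; 1.8 3 0.5 -5.2 1; 1.5 3.1 0.5 -5.2 1; 1.2 3.2 0.5 -5.2 1"}}

```text
clock: 2.58
position: [0.4327, 0.1708, 0.3413]
ee_rot: [0.764, 3.046, 0.0]
force: [0.7, -0.8, 0.1]
width: 1.004
gripper_force: 0.0
```

```bash
python3 - <<'E'
from h import *
p=vision.get_image("wrist");P=cloud(p)
for d in cut_out("cover_centre",p):
    q=P[d["mask"]];q=q[~np.isnan(q[:,0])];print(d["confidence"],d["point"],np.median(q,0).round(4))
g=(P[...,2]>.2745)&(P[...,2]<.285)&(P[...,0]>.36)&(P[...,0]<.5)&(P[...,1]>.09)&(P[...,1]<.26)
nl,L,st,c=cv2.connectedComponentsWithStats(g.astype(np.uint8))
for k in range(1,nl):
    if st[k,4]>200:
        q=P[L==k];r=cv2.minAreaRect((q[:,:2]*1000).astype(np.float32));print(st[k],r,w2f(np.array(r[0])/1000))
dk=(abs(P[...,2]-.2705)<.003);print(np.nanmedian(P[dk][:,2]))
plan([([.4315,.1705,.31],61.3,4),([.4315,.1705,.2735],61.3,5)])
E
```

```text
0.89 [13.7, 367.5] [0.2782 0.3331 0.0066]
0.68 [201.5, 318.6] [0.4311 0.1695 0.2757]
0.58 [180.1, 411.4] [0.5349 0.2908 0.0039]
[ 281  177   76   48 3108] ((431.1867980957031, 168.44076538085938), (61.95702362060547, 39.8972053527832), 61.7777099609375) [-34.51653116 190.89476746]
[219 206  17  22 201] ((405.470947265625, 95.47383117675781), (7.961828231811523, 15.477023124694824), 26.480173110961914) [-49.82708259 115.05898774]
[345 239  63  21 539] ((495.3896484375, 190.19094848632812), (54.27934646606445, 7.892429828643799), 81.46572875976562) [ 26.03446103 221.36858905]
0.2691772325702964
t 2.68 fix [-34.6 196.9] z 0.3406 yangle 62.23 tilt [ 0.002  0.002 -1.   ] w 1.0 F [ 0.7 -0.1  1.1] j7 0.45
-0.04 -0.09 0.77 0.23 1; -0.04 -0.09 0.76 0.23 1; -0.04 -0.09 0.77 0.23 1; -0.03 -0.1 0.76 0.24 1; -0 -0 0.73 -0 1
-0 -0 0.73 -0 1; -0 -0 0.73 -0 1; -0.01 -0 0.73 -0 1; -0 -0.01 0.73 -0 1
```

```bash
python3 - <<'E'
from h import *
plan([([.4347,.1668,.31],61.8,3),([.4347,.1668,.2725],61.8,2)])
E
```

```text
t 2.68 fix [-34.6 196.9] z 0.3406 yangle 62.23 tilt [ 0.002  0.002 -1.   ] w 1.0 F [ 0.7 -0.1  1.1] j7 0.45
-0.2 -0.18 1.02 0.14 1; -0.2 -0.18 1.02 0.14 1; -0.21 -0.19 1.02 0.15 1; -0 -0 1.88 -0 1; -0.01 -0 1.87 -0 1
```

Request:
{"api": "play_rows", "payload": {"increments": "-0.2 -0.2 1 0.15 1; -0.2 -0.2 1 0.15 1; -0.2 -0.15 1 0.15 1; 0 0 1.4 0 1; 0 0 1.4 0 1"}}

```text
clock: 3.1
position: [0.4354, 0.1593, 0.2819]
ee_rot: [0.788, 3.041, -0.002]
force: [0.8, 0.0, 0.1]
width: 0.998
gripper_force: 0.0
```

Request:
{"api": "play_rows", "payload": {"increments": "0 0 0.5 0 1; 0 0 0.4 0 1; 0 0 0 0 1"}}

```text
clock: 3.35
position: [0.4351, 0.1604, 0.2736]
ee_rot: [-0.785, -3.041, 0.001]
force: [-0.5, 0.6, 0.2]
width: 0.998
gripper_force: 0.0
```

Request:
{"api": "play_rows", "payload": {"increments": "0 0 0 0 0; 0 0 0 0 0; 0 0 0 0 0; 0 0 0 0 0; 0 0 0 0 0", "grip_force": 10}}

```text
clock: 3.77
position: [0.4354, 0.1615, 0.2745]
ee_rot: [0.782, 3.042, 0.0]
force: [0.1, 0.3, -0.2]
width: 0.682
gripper_force: 0.0
```

```bash
python3 - <<'E'
from h import *
state()
E
```

```text
t 3.77 fix [-29.4 184.7] z 0.2745 yangle 61.16 tilt [-0.  0. -1.] w 0.682 F [ 0.1  0.3 -0.2] j7 0.42
```

Request:
{"api": "play_rows", "payload": {"increments": "0 0 0 0 -1; 0 0 0 0 -1; 0 0 0 0 -1; 0 0 0 0 -1", "grip_force": 12}}

```text
clock: 4.1
position: [0.4352, 0.1615, 0.2742]
ee_rot: [-0.782, -3.043, 0.0]
force: [-0.3, 0.7, 0.7]
width: 0.394
gripper_force: 0.0
```

```bash
python3 - <<'E'
from h import *
s=state();print(s["gripper_force"],s["position"])
E
```

```text
t 4.1 fix [-29.5 184.6] z 0.2742 yangle 61.16 tilt [ 0. -0. -1.] w 0.394 F [-0.3  0.7  0.7] j7 0.42
0.0 [0.43523903 0.1614835  0.27422345]
```

```bash
python3 - <<'E'
from h import *
p=vision.get_image("wrist");P=cloud(p)
q=vision.get_image("scene")
save("e.png",np.hstack([p["frame"],cv2.resize(q["frame"][180:280,240:360],(480,400),interpolation=3)]),.7)
s=state()
for im in(p,q):
  P=cloud(im)
  for d in cut_out("cover_centre",im): print(d["confidence"],d["point"],np.nanmedian(P[d["mask"]],0).round(4))
E
```

```text
t 4.2 fix [-29.5 184.6] z 0.2742 yangle 61.16 tilt [ 0. -0. -1.] w 0.308 F [ 0.5 -0.2 -0.3] j7 0.42
0.86 [216.8, 327.7] [0.4303 0.1684 0.2756]
0.54 [2.7, 374.7] [0.2883 0.3188 0.0071]
0.64 [324.1, 371.5] [0.2759 0.3367 0.0089]
0.58 [310.6, 407.3] [0.1705 0.3169 0.006 ]
0.56 [364.8, 323.4] [0.4215 0.4203 0.0049]
0.52 [246.1, 306.1] [0.4247 0.1855 0.2779]
0.48 [327.3, 278.2] [0.5361 0.2928 0.0061]
```

View pics/e.png

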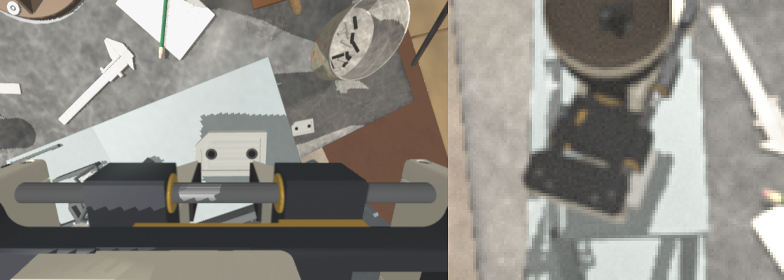

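```bash
python3 - <<'E'
from h import *
p=vision.get_image("wrist");P=cloud(p)
g=(P[...,2]>.273)&(P[...,2]<.285)&(P[...,0]>.36)&(P[...,0]<.5)&(P[...,1]>.09)&(P[...,1]<.26)
nl,L,st,c=cv2.connectedComponentsWithStats(g.astype(np.uint8))
for k in range(1,nl):
    if st[k,4]>100:
        q=P[L==k];r=cv2.minAreaRect((q[:,:2]*1000).astype(np.float32));print(st[k],np.percentile(q[:,2],[5,50,95]).round(4),r,w2f(np.array(r[0])/1000))
h=(P[...,2]>.285)&(P[...,2]<.32)&(P[...,0]>.36)&(P[...,0]<.5)&(P[...,1]>.09)&(P[...,1]<.26)
q=P[h];print(len(q),q.min(0),q.max(0))
E
```

```text
[ 278  187  103   64 5033] [0.2743 0.2756 0.2783] ((431.49884033203125, 168.32119750976562), (62.32646179199219, 40.334922790527344), 61.57227325439453) [-34.19088506 190.8197911 ]
[292 298  60  20 562] [0.2735 0.2796 0.2837] ((487.5041809082031, 131.6768035888672), (39.060733795166016, 8.516393661499023), 81.84140014648438) [ 26.36932932 162.32645482]
537 [0.41528814 0.14805189 0.30402299] [0.44374912 0.18482127 0.31999058]
```

Request:
{"api": "play_rows", "payload": {"increments": "0 0 0 0 -1; 0 0 0 0 -1; 0 0 0 0 -1; 0 0 0 0 -1"}}

```text
clock: 4.68
position: [0.4353, 0.1614, 0.2742]
ee_rot: [0.782, 3.043, -0.0]
force: [-0.4, 1.2, 0.3]
width: 0.006
gripper_force: 0.0
```

```bash
python3 - <<'E'
from h import *
s=state()
p=vision.get_image("wrist");T=p["cam_to_world"];print(T.round(3).tolist(),p["mtx"].round(1).tolist())
for dz in(0,.0188,.05,.1):
    x=np.linalg.inv(T)@np.r_[s["position"]+[0,0,dz],1];print(dz,p["mtx"][0,2]+p["mtx"][0,0]*x[0]/-x[2],p["mtx"][1,2]-p["mtx"][1,1]*x[1]/-x[2],-x[2])
print(p["z_map"][150:400:10,320].round(3))
P=cloud(p);print(P[150:400:10,320].round(3).tolist())
q=vision.get_image("scene");Q=cloud(q)
m=(Q[...,2]>.29)&(Q[...,2]<.5)&(Q[...,0]>.33)&(Q[...,0]<.6)&(Q[...,1]>.05)&(Q[...,1]<.35)
z=Q[m]
for lo in np.arange(.29,.5,.03):
    w=z[(z[:,2]>lo)&(z[:,2]<lo+.03)]
    if len(w):print(lo.round(2),len(w),w.min(0).round(3),w.max(0).round(3))
E
```

```text
t 4.68 fix [-29.5 184.5] z 0.2742 yangle 61.16 tilt [-0. -0. -1.] w 0.006 F [-0.4  1.2  0.3] j7 0.42
[[0.483, -0.846, -0.225, 0.375], [0.876, 0.467, 0.125, 0.195], [-0.001, -0.258, 0.966, 0.462], [0.0, 0.0, 0.0, 1.0]] [[316.5, 0.0, 321.6], [0.0, 316.5, 199.9], [0.0, 0.0, 1.0]]
0 322.01767196404234 228.59894732183827 0.1991120993960988
0.0188 322.0378809483688 239.95890536516623 0.18094810541100503
0.05 322.08216294152186 264.8508829216189 0.1508036047548919
0.1 322.2074463223954 335.27569632431 0.102495110113685
[0.191 0.193 0.193 0.195 0.19  0.193 0.195 0.197 0.198 0.156 0.145 0.087
 0.083 0.082 0.126 0.127 0.127 0.075 0.066 0.062 0.062 0.059 0.056 0.054
 0.052]
[[0.392, 0.184, 0.269], [0.397, 0.181, 0.27], [0.403, 0.178, 0.271], [0.408, 0.175, 0.27], [0.412, 0.173, 0.277], [0.418, 0.17, 0.276], [0.424, 0.166, 0.275], [0.43, 0.163, 0.274], [0.435, 0.16, 0.275], [0.426, 0.165, 0.316], [0.427, 0.165, 0.328], [0.408, 0.176, 0.382], [0.409, 0.175, 0.387], [0.411, 0.174, 0.388], [0.433, 0.162, 0.35], [0.437, 0.159, 0.35], [0.44, 0.158, 0.351], [0.416, 0.172, 0.397], [0.413, 0.173, 0.405], [0.412, 0.174, 0.409], [0.413, 0.173, 0.41], [0.413, 0.173, 0.413], [0.413, 0.173, 0.416], [0.413, 0.173, 0.417], [0.413, 0.173, 0.419]]
0.29 2 [0.445 0.172 0.319] [0.452 0.175 0.32 ]
0.32 17 [0.432 0.173 0.321] [0.453 0.182 0.341]
0.35 86 [0.364 0.106 0.366] [0.508 0.254 0.38 ]
0.38 655 [0.362 0.103 0.38 ] [0.512 0.26  0.41 ]
0.41 975 [0.361 0.086 0.41 ] [0.51 0.26 0.44]
0.44 40 [0.383 0.136 0.443] [0.427 0.192 0.47 ]
0.47 176 [0.383 0.135 0.47 ] [0.473 0.204 0.5  ]
```

```bash
python3 - <<'E'
from h import *
p=vision.get_image("wrist");P=cloud(p);f=p["frame"]
for r in range(226,262,2): print(r,P[r,290:356:8,2].round(3))
m=(P[...,2]>.29)&(P[...,2]<.33)&(abs(P[...,0]-.435)<.05)&(abs(P[...,1]-.161)<.05);q=P[m];i=q[:,2].argsort()[:5];print(len(q),q[i].round(4))
save("f.png",f[160:290,230:410],4)
E
```

```text
226 [0.275 0.276 0.275 0.274 0.275 0.275 0.275 0.275 0.275]
228 [0.276 0.275 0.275 0.275 0.276 0.273 0.275 0.275 0.276]
230 [0.275 0.274 0.275 0.306 0.275 0.305 0.275 0.275 0.275]
232 [0.375 0.376 0.375 0.309 0.306 0.309 0.376 0.376 0.375]
234 [0.377 0.377 0.376 0.311 0.307 0.311 0.378 0.377 0.378]
236 [0.378 0.379 0.378 0.314 0.31  0.314 0.379 0.378 0.377]
238 [0.38  0.381 0.38  0.317 0.313 0.318 0.379 0.379 0.379]
240 [0.381 0.38  0.381 0.319 0.316 0.374 0.382 0.381 0.382]
242 [0.384 0.381 0.383 0.322 0.319 0.374 0.383 0.382 0.383]
244 [0.384 0.383 0.385 0.323 0.321 0.373 0.384 0.384 0.384]
246 [0.385 0.386 0.386 0.327 0.322 0.374 0.385 0.387 0.384]
248 [0.388 0.386 0.387 0.383 0.324 0.383 0.387 0.386 0.387]
250 [0.387 0.388 0.387 0.383 0.325 0.384 0.388 0.388 0.389]
252 [0.389 0.39  0.39  0.385 0.325 0.385 0.39  0.389 0.39 ]
254 [0.391 0.391 0.391 0.385 0.324 0.387 0.39  0.391 0.391]
256 [0.391 0.392 0.391 0.387 0.326 0.387 0.392 0.392 0.391]
258 [0.393 0.392 0.392 0.387 0.327 0.387 0.392 0.393 0.391]
260 [0.393 0.391 0.394 0.388 0.382 0.388 0.393 0.392 0.393]
373 [[0.428  0.1697 0.3031]
 [0.4276 0.1662 0.3039]
 [0.4283 0.1677 0.3042]
 [0.4273 0.1694 0.3042]
 [0.4278 0.1667 0.3043]]
```

View pics/f.png

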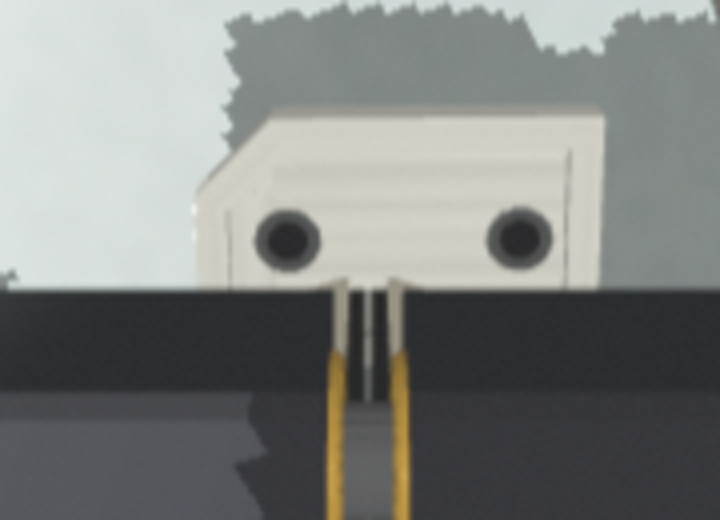

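Request:
{"api": "play_rows", "payload": {"increments": "0.2 0.4 0 0 1; 0 0 0 0 1; 0 0 0 0 1; 0 0 0 0 1; 0 0 0 0 1"}}

```text
clock: 5.25
position: [0.4354, 0.1659, 0.2742]
ee_rot: [-0.782, -3.043, 0.0]
force: [-0.2, 0.4, -0.2]
width: 0.318
gripper_force: 0.0
```

Request:
{"api": "play_rows", "payload": {"increments": "0 0 0 0 1; 0 0 0 0 1; 0 0 0 0 1; 0 0 0.7 0 1; 0 0 0.7 0 1"}}

```text
clock: 5.67
position: [0.4356, 0.166, 0.2598]
ee_rot: [0.783, 3.042, 0.0]
force: [-0.5, 0.3, 0.5]
width: 0.683
gripper_force: 0.0
```

```bash
python3 - <<'E'
from h import *
s=state();p=vision.get_image("wrist");P=cloud(p)
m=(P[...,2]>.284)&(P[...,2]<.33)&(abs(P[...,0]-s["position"][0])<.06)&(abs(P[...,1]-s["position"][1])<.06);q=P[m];i=q[:,2].argsort()[:6];print(len(q),q[i].round(4), w2f(s["position"]))
g=(P[...,2]>.273)&(P[...,2]<.282)&(abs(P[...,0]-.431)<.05)&(abs(P[...,1]-.168)<.05)
nl,L,st,c=cv2.connectedComponentsWithStats(g.astype(np.uint8));k=1+st[1:,4].argmax();print(cv2.minAreaRect((P[L==k][:,:2]*1000).astype(np.float32)),s["position"])
E
```

```text
t 5.67 fix [-29.8 189.1] z 0.2598 yangle 61.15 tilt [-0.001  0.    -1.   ] w 0.683 F [-0.5  0.3  0.5] j7 0.4
2636 [[0.4938 0.1745 0.284 ]
 [0.4929 0.1729 0.284 ]
 [0.4928 0.1756 0.2841]
 [0.4917 0.1709 0.2841]
 [0.4918 0.1781 0.2841]
 [0.4901 0.175  0.2841]] [-29.75957319 189.06736944]
((430.38104248046875, 168.9600067138672), (62.17216110229492, 38.14173889160156), 61.417320251464844) [0.43564314 0.16596911 0.25984055]
```

Request:
{"api": "play_rows", "payload": {"increments": "0 0 0 0 1; 0 0 0 0 1; 0 0 0 0 1; 0 0 0 0 1"}}

```text
clock: 6.05
position: [0.4355, 0.166, 0.2604]
ee_rot: [0.782, 3.042, 0.0]
force: [-0.4, -0.2, 0.6]
width: 0.985
gripper_force: 0.0
```

Request:
{"api": "play_rows", "payload": {"increments": "0 0.15 0.5 0 1; 0 0 0.5 0 1; 0 0 0.4 0 1; 0 0 0.2 0 1; 0 0 0 0 1"}}

```text
clock: 6.47
position: [0.4358, 0.167, 0.2435]
ee_rot: [-0.782, -3.042, 0.001]
force: [-0.3, 0.0, -0.4]
width: 1.003
gripper_force: 0.0
```

Request:
{"api": "play_rows", "payload": {"increments": "0 0 0 0 -1; 0 0 0 0 -1; 0 0 0 0 -1; 0 0 0 0 -1; 0 0 0 0 -1", "grip_force": 8}}

```text
clock: 6.88
position: [0.4362, 0.1672, 0.2443]
ee_rot: [0.783, 3.042, 0.0]
force: [0.5, 0.5, 0.5]
width: 0.687
gripper_force: 0.0
```

Request:
{"api": "play_rows", "payload": {"increments": "0 0 0 0 -1; 0 0 0 0 -1"}}

```text
clock: 7.05
position: [0.4362, 0.1672, 0.2443]
ee_rot: [0.782, 3.042, -0.0]
force: [-0.1, 0.4, -0.2]
width: 0.668
gripper_force: 8.0
```

```bash
python3 - <<'E'
from h import *
z=.2445
plan([([*f2w(-10,180),z],82,5),([*f2w(5,142),z],82,5)],-1)
E
```

```text
t 7.05 fix [-29.4 190.4] z 0.2443 yangle 61.16 tilt [-0.  0. -1.] w 0.668 F [-0.1  0.4 -0.2] j7 0.38
-0.44 -0.06 -0 -4.17 -1; -0.43 -0.09 -0 -4.17 -1; -0.42 -0.12 -0.01 -4.17 -1; -0.41 -0.15 -0 -4.17 -1; -0.4 -0.17 -0.01 -4.16 -1
-0.3 -0.76 0 -0 -1; -0.3 -0.76 0 -0 -1; -0.3 -0.76 0 -0 -1; -0.3 -0.76 0 -0 -1; -0.31 -0.76 0 -0 -1
```

Request:
{"api": "play_rows", "payload": {"increments": "-0.4 -0.1 0 -4.2 -1; -0.4 -0.1 0 -4.2 -1; -0.4 -0.1 0 -4.2 -1; -0.4 -0.15 0 -4.1 -1; -0.4 -0.15 0 -4.1 -1"}}

```text
clock: 7.47
position: [0.453, 0.1546, 0.2443]
ee_rot: [0.215, 3.134, 0.0]
force: [-0.5, 0.8, 1.2]
width: 0.67
gripper_force: 8.0
```

Request:
{"api": "play_rows", "payload": {"increments": "-0.3 -0.8 0 0 -1; -0.3 -0.8 0 0 -1; -0.3 -0.8 0 0 -1; -0.3 -0.7 0 0 -1; -0.2 -0.7 0 0 -1"}}

```text
clock: 7.88
position: [0.4616, 0.114, 0.2443]
ee_rot: [0.223, 3.133, -0.0]
force: [0.2, 0.6, 1.9]
width: 0.674
gripper_force: 8.0
```

```bash
python3 - <<'E'
from h import *
s=state();p=vision.get_image("wrist");P=cloud(p)
g=(P[...,2]>.273)&(P[...,2]<.282)&(np.hypot(P[...,0]-s["position"][0],P[...,1]-s["position"][1])<.045)
nl,L,st,c=cv2.connectedComponentsWithStats(g.astype(np.uint8));k=1+st[1:,4].argmax();r=cv2.minAreaRect((P[L==k][:,:2]*1000).astype(np.float32));print(r,[w2f(b/1000).round(1) for b in cv2.boxPoints(r)])
save("g.png",p["frame"],1)
E
```

```text
t 7.88 fix [  3.2 141.2] z 0.2443 yangle 81.85 tilt [-0. -0. -1.] w 0.674 F [0.2 0.6 1.9] j7 0.83
((452.46002197265625, 115.07453918457031), (83.2939453125, 31.684932708740234), 82.06733703613281) [array([-21.8,  99.3]), array([ 9.9, 99.4]), array([  9.8, 182.7]), array([-21.9, 182.6])]
```

View pics/g.png

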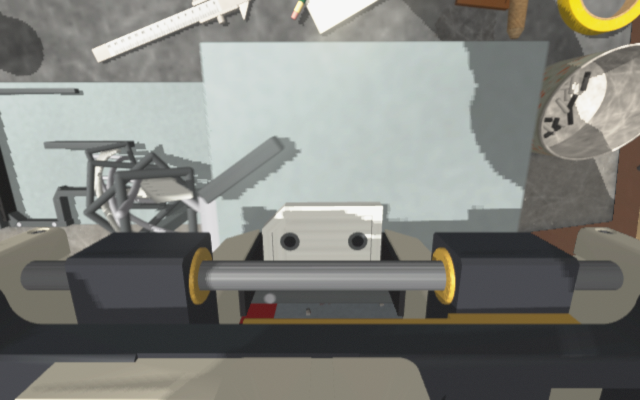

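Request:
{"api": "play_rows", "payload": {"increments": "-0.15 0 0 0 -1; 0 0 0 0 0.6; 0 0 0 0 0.6; 0 0 0 0 0.6; 0 0 0 0 0.6"}}

```text
clock: 8.35
position: [0.4626, 0.1152, 0.2441]
ee_rot: [-0.219, -3.134, 0.0]
force: [-0.5, 1.0, -0.4]
width: 0.796
gripper_force: 0.0
```

Request:
{"api": "play_rows", "payload": {"increments": "0 0 -1 0 -1; 0 0 -2 0 -1; 0 0 -1 0 -1; 0.3 2.8 0 0 -1; 0 3.2 0 0 -1"}}

```text
clock: 8.77
position: [0.4692, 0.1735, 0.2856]
ee_rot: [0.228, 3.131, -0.001]
force: [0.3, 0.2, -0.9]
width: 0.487
gripper_force: 0.0
```

Request:
{"api": "play_rows", "payload": {"increments": "0 0.3 0 0 -1; 0 0 0 0 -1; 0 0 0 0 -1; 0 0 0 0 -1; 0 0 0 0 -1"}}

```text
clock: 9.18
position: [0.4689, 0.1764, 0.2842]
ee_rot: [0.223, 3.134, -0.001]
force: [-0.7, -0.2, 0.1]
width: 0.123
gripper_force: 0.0
```

```bash
python3 - <<'E'
from h import *
s=state();p=vision.get_image("wrist");P=cloud(p)
g=(P[...,2]>.273)&(P[...,2]<.282)&(np.hypot(P[...,0]-.46,P[...,1]-.115)<.055)
nl,L,st,c=cv2.connectedComponentsWithStats(g.astype(np.uint8))
for k in range(1,nl):
  if st[k,4]>200:
    r=cv2.minAreaRect((P[L==k][:,:2]*1000).astype(np.float32));print(st[k],r,[w2f(b/1000).round(1) for b in cv2.boxPoints(r)])
E
```

```text
t 9.18 fix [  1.7 204.1] z 0.2842 yangle 81.86 tilt [-0.    -0.001 -1.   ] w 0.123 F [-0.7 -0.2  0.1] j7 0.71
[ 176  191   99   58 3898] ((452.6838684082031, 114.2303466796875), (35.074851989746094, 67.43167877197266), 2.106234312057495) [array([-28.9, 170.3]), array([-17. , 103.9]), array([ 17.5, 110.1]), array([  5.7, 176.5])]
```

```bash
cat >> h.py <<'E'
def poly(p,zlo,zhi,c,rad,minn=150,eps=2.5):
    P=cloud(p);g=(P[...,2]>zlo)&(P[...,2]<zhi)&(np.hypot(P[...,0]-c[0],P[...,1]-c[1])<rad)
    nl,L,st,_=cv2.connectedComponentsWithStats(g.astype(np.uint8))
    for k in range(1,nl):
        if st[k,4]>minn:
            q=P[L==k];xy=np.array([w2f(b) for b in q],np.float32);h=cv2.convexHull(xy)
            print(st[k],"z",np.median(q[:,2]).round(4),"poly",cv2.approxPolyDP(h,eps,True)[:,0].round(0).tolist(),"rect",[np.round(v,1).tolist() for v in cv2.minAreaRect(xy)])
E
python3 - <<'E'
from h import *
for n in("wrist","scene","top"):
    p=vision.get_image(n);print(n);poly(p,.2735,.284,f2w(0,140),.05,80)
E
```

```text
wrist
[ 176  191   99   61 4024] z 0.2757 poly [[21.0, 110.0], [6.0, 172.0], [-20.0, 172.0], [-20.0, 122.0], [-7.0, 110.0]] rect [[-5.4, 139.6], [36.8, 69.7], 13.6]
[157 253  27   7 144] z 0.279 poly [[23.0, 111.0], [23.0, 96.0]] rect [[23.0, 103.1], [14.9, 1.5], 89.5]
scene
top
```

Request:
{"api": "play_rows", "payload": {"increments": "0 0 1.5 0 -1; 0 0 1.5 0 -1; 0 0 0.8 0 -1; 0 0 0.15 0 -1; 0 0 0 0 -1"}}

```text
clock: 9.8
position: [0.4685, 0.1774, 0.2445]
ee_rot: [-0.22, -3.133, 0.001]
force: [-0.5, -0.5, 0.8]
width: 0.004
gripper_force: 0.0
```

Request:
{"api": "play_rows", "payload": {"increments": "0 -0.6 0 0 -1; 0 -0.6 0 0 -1; 0 -0.6 0 0 -1; 0 -0.6 0 0 -1; 0 -0.6 0 0 -1"}}

```text
clock: 10.22
position: [0.4646, 0.1471, 0.245]
ee_rot: [0.221, 3.133, -0.0]
force: [-0.1, -0.1, -0.1]
width: 0.003
gripper_force: 0.2
```

Request:
{"api": "play_rows", "payload": {"increments": "0 -0.7 0 0 -1; 0 -0.7 0 0 -1; 0 -0.7 0 0 -1; 0 -0.7 0 0 -1; 0 0 0 0 -1"}}

```text
clock: 10.63
position: [0.4605, 0.1183, 0.2446]
ee_rot: [-0.223, -3.133, 0.002]
force: [0.6, -0.5, 0.2]
width: 0.007
gripper_force: 0.0
```

```bash
python3 - <<'E'
from h import *
state()
p=vision.get_image("wrist");poly(p,.2735,.284,f2w(0,110),.05,80)
E
```

```text
t 10.63 fix [  1.5 145.4] z 0.2446 yangle 81.85 tilt [ 0.    -0.001 -1.   ] w 0.007 F [ 0.6 -0.5  0.2] j7 0.82
[ 191  154   79   52 1185] z 0.283 poly [[-30.0, 82.0], [-25.0, 86.0], [-48.0, 120.0], [-50.0, 109.0]] rect [[-39.6, 100.6], [8.0, 42.6], 34.9]
[ 183  208  120   52 3035] z 0.2766 poly [[5.0, 73.0], [-9.0, 135.0], [-20.0, 135.0], [-21.0, 85.0], [-8.0, 72.0]] rect [[-12.8, 102.4], [24.0, 66.5], 14.7]
[308 229  28  11 136] z 0.279 poly [[-9.0, 152.0], [-9.0, 138.0]] rect [[-8.6, 145.0], [14.0, 2.5], 88.8]
```

Request:
{"api": "play_rows", "payload": {"increments": "0 -0.7 0 0 -1; 0 -0.7 0 0 -1; 0 -0.7 0 0 -1; 0 -0.7 0 0 -1; 0 -0.7 0 0 -1"}}

```text
clock: 11.1
position: [0.4556, 0.0848, 0.2447]
ee_rot: [-0.221, -3.134, 0.0]
force: [0.0, 1.0, -0.0]
width: 0.004
gripper_force: 0.3
```

Request:
{"api": "play_rows", "payload": {"increments": "0 -0.5 0 0 -1; 0 0 0 0 -1; 0 0 0 0 -1; 0 0 0 0 -1; 0 0 0 0 -1"}}

```text
clock: 11.52
position: [0.455, 0.081, 0.2448]
ee_rot: [0.219, 3.134, 0.0]
force: [-0.6, -0.1, 0.8]
width: 0.001
gripper_force: 0.0
```

```bash
python3 - <<'E'
from h import *
state()
p=vision.get_image("wrist");poly(p,.2735,.284,f2w(0,80),.05,80)
for n in("scene","top"):
    p=vision.get_image(n);P=cloud(p)
    for d in cut_out("cover_centre",p): m=np.nanmedian(P[d["mask"]],0);print(n,round(d["confidence"],2),d["point"],w2f(m).round(0),m[2].round(3))
E
```

```text
t 11.52 fix [  1.2 107.6] z 0.2448 yangle 81.99 tilt [-0.  0. -1.] w 0.001 F [-0.6 -0.1  0.8] j7 0.92
[269 163  56  44 910] z 0.283 poly [[-30.0, 82.0], [-25.0, 87.0], [-41.0, 108.0], [-45.0, 101.0]] rect [[-35.6, 94.9], [8.3, 28.5], 34.9]
[308 229  28  11 137] z 0.2788 poly [[-10.0, 100.0], [-10.0, 114.0]] rect [[-8.9, 107.2], [2.5, 14.0], 0.0]
scene 0.72 [305.8, 407.1] [-314.  303.] 0.006
scene 0.6 [324.4, 277.8] [ 53. 329.] 0.006
scene 0.5 [324.6, 371.0] [-213.  335.] 0.009
top 0.62 [215.0, 239.5] [-210.  334.] 0.007
top 0.58 [243.1, 247.7] [-313.  302.] 0.006
top 0.41 [153.5, 253.6] [ 54. 334.] 0.005
top 0.38 [179.0, 362.9] [  -0. -113.] 0.056
```

```bash
python3 - <<'E'
from h import *
plan([([*f2w(0,108),.34],82,3),([*f2w(-30,-215),.34],-8,13),([*f2w(-30,-215),.17],-8,4)],-1)
E
```

```text
t 11.77 fix [  1.2 107.5] z 0.2447 yangle 81.99 tilt [ 0.  0. -1.] w 0.006 F [-0.4  1.   0.8] j7 0.92
0.04 0.02 -3.18 -0 -1; 0.04 0.02 -3.18 -0.01 -1; 0.04 0.01 -3.17 -0 -1; 0.23 -2.48 -0 6.92 -1; -0.07 -2.49 -0 6.92 -1
-0.37 -2.47 -0 6.92 -1; -0.67 -2.41 -0 6.92 -1; -0.95 -2.31 -0 6.92 -1; -1.22 -2.18 -0 6.92 -1; -1.47 -2.01 -0 6.93 -1
-1.71 -1.82 -0 6.92 -1; -1.91 -1.6 -0 6.93 -1; -2.09 -1.36 -0 6.92 -1; -2.24 -1.1 -0 6.93 -1; -2.36 -0.82 -0 6.92 -1
-2.44 -0.52 -0 6.93 -1; -0 -0 4.25 -0 -1; -0 -0 4.25 -0 -1; -0 -0 4.25 -0 -1; -0 -0 4.25 -0 -1
```

Request:
{"api": "play_rows", "payload": {"increments": "0 0 -3.2 0 -1; 0 0 -3.2 0 -1; 0 0 -3.2 0 -1; 0.2 -2.5 0 6.9 -1; -0.1 -2.5 0 6.9 -1"}}

```text
clock: 12.18
position: [0.4449, 0.033, 0.3426]
ee_rot: [0.596, 3.081, 0.003]
force: [0.7, -0.3, -0.6]
width: 0.005
gripper_force: 0.0
```

Request:
{"api": "play_rows", "payload": {"increments": "-0.4 -2.5 0 6.9 -1; -0.7 -2.4 0 6.9 -1; -1 -2.3 0 6.9 -1; -1.2 -2.2 0 6.9 -1; -1.5 -2 0 6.9 -1"}}

```text
clock: 12.6
position: [0.4158, -0.0916, 0.3408]
ee_rot: [1.491, 2.765, -0.0]
force: [1.7, 0.6, -0.4]
width: 0.006
gripper_force: 0.0
```

Request:
{"api": "play_rows", "payload": {"increments": "-1.7 -1.8 0 6.9 -1; -1.9 -1.6 0 6.9 -1; -2.1 -1.4 0 6.9 -1; -2.2 -1.1 0 6.9 -1; -2.4 -0.8 0 6.9 -1"}}

```text
clock: 13.02
position: [0.3873, -0.2129, 0.3408]
ee_rot: [2.244, 2.199, -0.0]
force: [0.6, -0.3, -0.1]
width: 0.007
gripper_force: 0.0
```

Request:
{"api": "play_rows", "payload": {"increments": "-2.4 -0.5 0 6.9 -1; 0 0 3 0 -1; 0 0 3 0 -1; 0 0 3 0 -1; 0 0 0 0 -1"}}

```text
clock: 13.43
position: [0.3793, -0.2347, 0.2461]
ee_rot: [-2.361, -2.061, 0.004]
force: [-1.3, 1.0, -0.5]
width: 0.006
gripper_force: 0.0
```

```bash
python3 - <<'E'
from h import *
state()
for n in("wrist","top","scene"):
    p=vision.get_image(n);P=cloud(p)
    for d in cut_out("cover_centre",p): m=np.nanmedian(P[d["mask"]],0);print(n,round(d["confidence"],2),d["point"],w2f(m).round(0),m[2].round(3))
    if n=="wrist":save("i.png",p["frame"],1)
    poly(p,.0135,.022,f2w(0,-240),.11,60)
E
```

```text
t 13.43 fix [ -29.8 -215.6] z 0.2461 yangle -7.74 tilt [ 0.003 -0.007 -1.   ] w 0.006 F [-1.3  1.  -0.5] j7 0.21
wrist 0.93 [193.8, 342.6] [  -4. -249.] 0.018
wrist 0.75 [104.2, 334.9] [ -14. -134.] 0.01
[ 270  145  132   75 1921] z 0.0175 poly [[72.0, -272.0], [72.0, -219.0], [-94.0, -184.0], [-99.0, -193.0], [-100.0, -282.0], [58.0, -284.0]] rect [[-13.3, -234.2], [99.3, 173.9], 89.6]
top 0.65 [242.1, 248.7] [-312.  299.] 0.005
top 0.5 [214.3, 239.6] [-210.  334.] 0.008
top 0.44 [153.4, 253.1] [ 53. 335.] 0.006
scene 0.69 [156.6, 296.3] [  -3. -248.] 0.019
scene 0.66 [320.5, 371.5] [-212.  333.] 0.009
scene 0.48 [325.5, 277.2] [ 52. 329.] 0.006
[289 147  34  22 240] z 0.0185 poly [[17.0, -282.0], [17.0, -222.0], [-97.0, -193.0], [-98.0, -281.0], [-22.0, -287.0], [13.0, -286.0]] rect [[-40.2, -241.5], [90.9, 118.8], 87.3]
```

View pics/i.png

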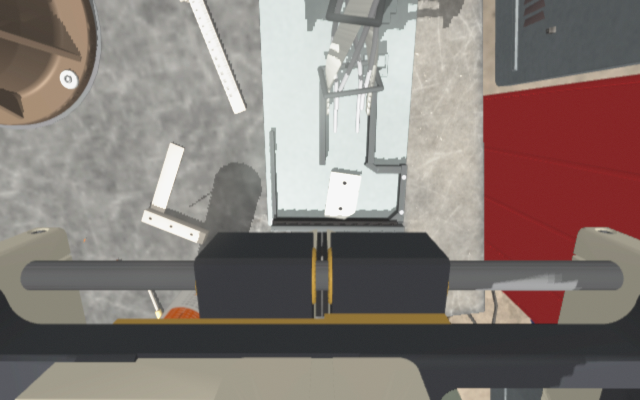

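The plate is in the tray at px (342,194), lying against the buffer and slightly yawed. Its cut corner is at lower right, towards the key. I'll measure its pose and plan a two-finger push from the -x side.

```bash
python3 - <<'E'
from h import *
p=vision.get_image("wrist");P=cloud(p)
d=cut_out("cover_centre",p)[0];m=d["mask"]&(P[...,2]>.014)&(P[...,2]<.023)
xy=np.array([w2f(b) for b in P[m]],np.float32);print(m.sum(),np.median(P[m][:,2]),cv2.minAreaRect(xy),cv2.approxPolyDP(cv2.convexHull(xy),2.5,True)[:,0].round(0).tolist())
plan([([*f2w(-62,-248),.19],82,13),([*f2w(-62,-248),.03],82,5)],-.5)
E
```

```text
1253 0.017694947141077166 ((-3.804605484008789, -251.55487060546875), (63.487518310546875, 39.98309326171875), 81.98788452148438) [[19.0, -223.0], [-19.0, -218.0], [-25.0, -279.0], [-3.0, -283.0], [10.0, -276.0], [14.0, -270.0]]
t 13.83 fix [ -25.7 -216.5] z 0.252 yangle -7.74 tilt [-0.001  0.002 -1.   ] w 0.006 F [-0.   0.5 -0.2] j7 0.21
-0.24 -0.28 0.48 -6.9 -0.5; -0.2 -0.31 0.48 -6.9 -0.5; -0.17 -0.33 0.48 -6.9 -0.5; -0.13 -0.35 0.48 -6.9 -0.5; -0.08 -0.36 0.48 -6.9 -0.5
-0.04 -0.37 0.47 -6.9 -0.5; 0.01 -0.37 0.48 -6.91 -0.5; 0.05 -0.37 0.47 -6.9 -0.5; 0.09 -0.36 0.48 -6.91 -0.5; 0.13 -0.34 0.47 -6.9 -0.5
0.18 -0.32 0.48 -6.91 -0.5; 0.21 -0.3 0.47 -6.9 -0.5; 0.25 -0.27 0.48 -6.91 -0.5; 0.01 0 3.2 0 -0.5; 0.01 0 3.2 0 -0.5
0 0 3.2 0 -0.5; 0.01 0.01 3.2 0 -0.5; 0 0 3.2 0 -0.5
```

Request:
{"api": "play_rows", "payload": {"increments": "-0.2 -0.3 0.5 -6.9 -0.5; -0.2 -0.3 0.5 -6.9 -0.5; -0.2 -0.3 0.5 -6.9 -0.5; -0.1 -0.35 0.5 -6.9 -0.5; -0.1 -0.35 0.5 -6.9 -0.5"}}

```text
clock: 14.25
position: [0.3674, -0.2459, 0.2262]
ee_rot: [1.638, 2.679, -0.0]
force: [-0.0, 0.2, -0.5]
width: 0.245
gripper_force: 0.0
```

Request:
{"api": "play_rows", "payload": {"increments": "0 -0.4 0.5 -6.9 -0.5; 0 -0.4 0.5 -6.9 -0.5; 0 -0.4 0.5 -6.9 -0.5; 0.1 -0.35 0.5 -6.9 -0.5; 0.1 -0.35 0.5 -6.9 -0.5"}}

```text
clock: 14.67
position: [0.3515, -0.2568, 0.2012]
ee_rot: [0.771, 3.045, -0.001]
force: [0.4, -0.6, 0.1]
width: 0.251
gripper_force: 0.0
```

Request:
{"api": "play_rows", "payload": {"increments": "0.2 -0.3 0.5 -6.9 -0.5; 0.2 -0.3 0.5 -6.9 -0.5; 0.3 -0.3 0.5 -6.9 -0.5; 0 0 0 0 -0.5; 0 0 0 0 -0.5"}}

```text
clock: 15.08
position: [0.3416, -0.2625, 0.1862]
ee_rot: [0.227, 3.133, -0.0]
force: [0.4, -0.2, -0.1]
width: 0.25
gripper_force: 0.0
```

```bash
python3 - <<'E'
from h import *
plan([([*f2w(-62,-248),.02],82,5)],-.5)
E
```

```text
t 15.08 fix [ -63.3 -248.4] z 0.1862 yangle 81.7 tilt [-0. -0. -1.] w 0.25 F [ 0.4 -0.2 -0.1] j7 1.79
-0.02 0.01 3.32 -0.06 -0.5; -0.03 0.01 3.32 -0.06 -0.5; -0.02 0.01 3.33 -0.06 -0.5; -0.03 0 3.32 -0.06 -0.5; -0.02 0.01 3.33 -0.06 -0.5
```

Request:
{"api": "play_rows", "payload": {"increments": "0 0 3.3 0 -0.5; 0 0 3.3 0 -0.5; 0 0 3.3 0 -0.5; 0 0 3.3 0 -0.5; 0 0 3 0 -0.5"}}

```text
clock: 15.5
position: [0.3421, -0.2624, 0.0227]
ee_rot: [0.228, 3.132, -0.001]
force: [0.9, -0.8, -1.1]
width: 0.25
gripper_force: 0.0
```

Request:
{"api": "play_rows", "payload": {"increments": "0 0 1 -0.3 -0.5; 0 0 1 0 -0.5; 0 0 0.8 0 -0.5; 0 0 0.5 0 -0.5; 0 0 0 0 -0.5"}}

```text
clock: 15.92
position: [0.3419, -0.2627, -0.0091]
ee_rot: [0.213, 3.134, -0.001]
force: [0.4, -0.1, 0.8]
width: 0.248
gripper_force: 0.0
```

```bash
python3 - <<'E'
from h import *
state()
p=vision.get_image("wrist");poly(p,.0145,.023,f2w(0,-250),.055,60)
E
```

```text
t 15.92 fix [ -62.9 -248.4] z -0.0091 yangle 82.21 tilt [-0.001 -0.001 -1.   ] w 0.248 F [ 0.4 -0.1  0.8] j7 1.47
[288 303  68  15 667] z 0.0175 poly [[-18.0, -268.0], [-17.0, -229.0], [-23.0, -237.0], [-26.0, -262.0]] rect [[-19.9, -248.4], [39.2, 9.2], 83.4]
```

Request:
{"api": "play_rows", "payload": {"increments": "0 0 0.4 0 -0.5; 0 0 0.3 0 -0.5; -0.6 0 0 0 -0.5; -0.6 0 0 0 -0.5; -0.6 0 0 0 -0.5"}}

```text
clock: 16.38
position: [0.3604, -0.265, -0.016]
ee_rot: [0.212, 3.134, -0.0]
force: [-0.3, 0.6, -0.5]
width: 0.25
gripper_force: 0.0
```

Request:
{"api": "play_rows", "payload": {"increments": "-0.5 0 0 0 -0.5; -0.4 0 0 0 -0.5; -0.4 0 0 0 -0.5; -0.4 0 0 0 -0.5; -0.4 0 0 0 -0.5"}}

```text
clock: 16.8
position: [0.3804, -0.2676, -0.0163]
ee_rot: [-0.212, -3.134, -0.0]
force: [-0.3, 0.2, 0.3]
width: 0.251
gripper_force: 0.0
```

Request:
{"api": "play_rows", "payload": {"increments": "-0.4 0 0 0 -0.5; -0.4 0 0 0 -0.5; -0.4 0 0 0 -0.5; -0.4 0 0 0 -0.5; 0 0 0 0 -0.5"}}

```text
clock: 17.22
position: [0.397, -0.2698, -0.0162]
ee_rot: [0.212, 3.134, -0.0]
force: [-0.6, -0.4, -0.0]
width: 0.251
gripper_force: 0.0
```

```bash
python3 - <<'E'
from h import *
state()
for n in("wrist","scene","top"):
  print(n);p=vision.get_image(n);poly(p,.0145,.0215,f2w(25,-250),.05,30)
  P=cloud(p)
  for d in cut_out("cover_centre",p):
    m=d["mask"]&(P[...,2]>.013)&(P[...,2]<.023)
    if m.sum()>40:
      xy=np.array([w2f(b) for b in P[m]],np.float32);print(' cut',m.sum(),cv2.minAreaRect(xy),cv2.approxPolyDP(cv2.convexHull(xy),2.5,True)[:,0].round(0).tolist())
E
```

```text
t 17.22 fix [  -7.3 -247.8] z -0.0162 yangle 82.27 tilt [-0.001  0.    -1.   ] w 0.251 F [-0.6 -0.4 -0. ] j7 1.44
wrist
[278 230  22  11  90] z 0.0188 poly [[-15.0, -260.0], [-18.0, -262.0], [-18.0, -270.0]] rect [[-17.7, -264.7], [11.1, 2.8], 74.2]
[344 230  20   9  81] z 0.0182 poly [[-16.0, -237.0], [-18.0, -227.0]] rect [[-18.0, -232.1], [2.1, 10.1], 10.5]
[ 288  290   68   28 1503] z 0.0176 poly [[33.0, -267.0], [32.0, -229.0], [15.0, -235.0], [16.0, -262.0]] rect [[24.2, -248.0], [37.4, 18.4], 89.2]
 cut 1497 ((24.2498836517334, -247.7644805908203), (35.73082733154297, 18.368370056152344), 89.16557312011719) [[32.0, -266.0], [32.0, -230.0], [15.0, -235.0], [16.0, -262.0]]
 cut 6874 ((-36.21955871582031, -194.59112548828125), (178.9193878173828, 127.97216796875), 89.62706756591797) [[27.0, -112.0], [-34.0, -105.0], [-100.0, -165.0], [-99.0, -284.0], [-17.0, -283.0], [28.0, -156.0]]
scene
[280 147   5  16  37] z 0.0189 poly [[42.0, -288.0], [49.0, -285.0], [45.0, -223.0], [42.0, -222.0], [38.0, -227.0], [35.0, -283.0]] rect [[41.3, -254.9], [14.4, 65.5], 1.6]
top
```

Request:
{"api": "play_rows", "payload": {"increments": "-0.35 0 0 0 -0.5; -0.35 0 0 0 -0.5; -0.35 0 0 0 -0.5; -0.35 0 0 0 -0.5; -0.3 0 0 0 -0.5"}}

```text
clock: 17.93
position: [0.4134, -0.2721, -0.0162]
ee_rot: [0.212, 3.134, -0.0]
force: [-0.4, -0.4, 0.5]
width: 0.246
gripper_force: 0.1
```

Request:
{"api": "play_rows", "payload": {"increments": "-0.3 0 0 0 -0.5; -0.3 0 0 0 -0.5; -0.2 0 0 0 -0.5; -0.2 0 0 0 -0.5; 0 0 0 0 -0.5"}}

```text
clock: 18.35
position: [0.4233, -0.2734, -0.0162]
ee_rot: [0.212, 3.134, -0.0]
force: [0.3, 0.2, 0.0]
width: 0.249
gripper_force: 0.0
```

```bash
python3 - <<'E'
from h import *
state()
for n in("wrist","scene"):
  print(n);p=vision.get_image(n);poly(p,.0145,.0215,f2w(45,-250),.045,30)
E
```

```text
t 18.35 fix [  19.1 -247.7] z -0.0162 yangle 82.27 tilt [-0.  0. -1.] w 0.249 F [0.3 0.2 0. ] j7 1.43
wrist
[280 230  21  12  85] z 0.0186 poly [[14.0, -260.0], [8.0, -262.0], [8.0, -269.0]] rect [[9.5, -263.5], [11.4, 4.2], 60.0]
[344 230  24  10  90] z 0.0188 poly [[11.0, -237.0], [9.0, -225.0], [8.0, -234.0]] rect [[8.6, -231.2], [2.6, 11.8], 12.4]
[ 288  290   68   28 1500] z 0.0177 poly [[58.0, -229.0], [42.0, -235.0], [41.0, -261.0], [59.0, -267.0]] rect [[50.7, -248.0], [37.3, 18.6], 89.4]
scene
```

Request:
{"api": "play_rows", "payload": {"increments": "-0.15 0 0 0 -0.5; -0.15 0 0 0 -0.5; -0.1 0 0 0 -0.5; 0 0 0 0 -0.5"}}

```text
clock: 18.78
position: [0.4252, -0.2737, -0.0166]
ee_rot: [-0.212, -3.132, -0.0]
force: [-5.4, 1.1, 1.1]
width: 0.249
gripper_force: 2.4
```

Request:
{"api": "play_rows", "payload": {"increments": "-0.1 0 0 0 -0.5; -0.1 0 0 0 -0.5; 0 0 0 0 -0.5"}}

```text
clock: 19.03
position: [0.4252, -0.2737, -0.0171]
ee_rot: [-0.213, -3.128, -0.001]
force: [-9.1, 1.3, 3.4]
width: 0.252
gripper_force: 4.7
```

Request:
{"api": "play_rows", "payload": {"increments": "0.6 0 0 0 -0.5; 1.5 0 0 0 -0.5; 3 0 -1 0 -0.5; 3 0 -3 0 -0.5; 0 0 -4 0 -0.5"}}

```text
clock: 19.45
position: [0.3408, -0.2609, 0.0609]
ee_rot: [-0.212, -3.124, -0.006]
force: [-0.7, -1.0, 0.4]
width: 0.252
gripper_force: 0.0
```

Request:
{"api": "play_rows", "payload": {"increments": "0 0 -4 0 -0.5; 0 0 -4 0 -0.5; 0 0 0 0 -0.5; 0 0 0 0 -0.5"}}

```text
clock: 19.78
position: [0.3508, -0.2647, 0.1456]
ee_rot: [0.213, 3.129, -0.007]
force: [-0.2, -1.0, -1.2]
width: 0.252
gripper_force: 0.0
```

```bash
python3 - <<'E'
from h import *
state()
for n in("wrist","scene"):
  print(n);p=vision.get_image(n);poly(p,.0135,.021,f2w(48,-250),.05,30)
  P=cloud(p)
  if n=="wrist":
    w=(P[...,2]>.0215)&(P[...,2]<.03);xy=np.array([w2f(b) for b in P[w]])
    for nm,k in(("stop",(xy[:,0]>66)&(xy[:,0]<82)&(abs(xy[:,1]+245)<20)),("buf",(abs(xy[:,0]-10)<50)&(xy[:,1]<-275)&(xy[:,1]>-300)),("wall",(xy[:,0]>42)&(xy[:,0]<66)&(abs(xy[:,1]+215)<12))):
      if k.any():print(nm,k.sum(),np.percentile(xy[k],[2,98],axis=0).round(1).tolist())
    d=[d for d in cut_out("cover_centre",p)]
    for e in d[:2]:
      m=e["mask"]&(P[...,2]>.0135)&(P[...,2]<.021);a=np.array([w2f(b) for b in P[m]],np.float32)
      if len(a):print('cut',e["point"],cv2.minAreaRect(a),cv2.approxPolyDP(cv2.convexHull(a),2,True)[:,0].round(1).tolist())
    r,c=map(int,d[0]["point"]);r=max(70,min(330,r));c=max(110,min(530,c));save("k.png",p["frame"][r-65:r+65,c-90:c+90],4)
E
```

```text
t 19.78 fix [ -53.8 -249.2] z 0.1456 yangle 82.22 tilt [-0.005 -0.004 -1.   ] w 0.252 F [-0.2 -1.  -1.2] j7 1.72
wrist
[297 290  50   7 285] z 0.0179 poly [[72.0, -222.0], [67.0, -222.0], [67.0, -277.0], [73.0, -272.0]] rect [[69.2, -249.9], [55.0, 7.0], 89.9]
stop 242 [[71.3, -264.8], [78.8, -226.1]]
buf 227 [[-39.1, -294.9], [-8.0, -283.6]]
cut [291.0, 324.5] ((68.61198425292969, -247.15530395507812), (49.393165588378906, 5.54048490524292), 89.41790771484375) [[70.0, -222.5], [67.30000305175781, -222.60000610351562], [65.69999694824219, -261.6000061035156], [68.80000305175781, -271.8999938964844], [71.0, -267.29998779296875]]
scene
[272 148  16  20 157] z 0.0185 poly [[46.0, -286.0], [64.0, -281.0], [78.0, -268.0], [70.0, -208.0], [49.0, -205.0], [35.0, -222.0], [24.0, -251.0], [31.0, -282.0]] rect [[49.6, -245.3], [51.2, 80.2], 5.7]
```

View pics/k.png

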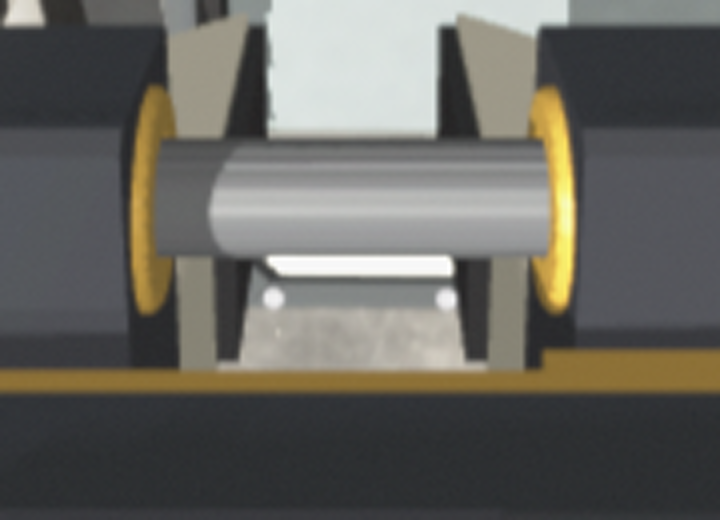

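Request:
{"api": "play_rows", "payload": {"increments": "-3 0 -0.5 0 -0.5; -3 0 -0.5 0 -0.5; -3 0 -0.5 0 -0.5; -3 0 -0.5 0 -0.5; 0 0 0 0 -0.5"}}

```text
clock: 20.35
position: [0.4732, -0.2787, 0.1624]
ee_rot: [0.208, 3.132, 0.004]
force: [0.9, 0.1, 0.7]
width: 0.247
gripper_force: 0.0
```

Request:
{"api": "play_rows", "payload": {"increments": "0 0 0 0 -0.5; 0 0 0 0 -0.5; 0 0 0 0 -0.5"}}

```text
clock: 20.6
position: [0.4663, -0.2792, 0.162]
ee_rot: [-0.212, -3.132, -0.001]
force: [-0.3, -0.2, 0.4]
width: 0.249
gripper_force: 0.0
```

```bash
python3 - <<'E'
from h import *
state()
p=vision.get_image("wrist");poly(p,.0155,.0215,f2w(50,-250),.05,30,2)
P=cloud(p);w=(P[...,2]>.0215)&(P[...,2]<.03);xy=np.array([w2f(b) for b in P[w]])
for nm,k in(("stop",(xy[:,0]>66)&(xy[:,0]<86)&(abs(xy[:,1]+245)<15)),("buf",(abs(xy[:,0]-10)<40)&(xy[:,1]<-272)&(xy[:,1]>-300)),("wall",(xy[:,0]>42)&(xy[:,0]<62)&(abs(xy[:,1]+215)<14))):
  if k.any():print(nm,k.sum(),np.percentile(xy[k],[2,98],axis=0).round(1).tolist())
for e in cut_out("cover_centre",p):
  m=e["mask"]&(P[...,2]>.0155)&(P[...,2]<.0205);a=np.array([w2f(b) for b in P[m]],np.float32)
  print(e["point"],e["confidence"],m.sum())
  if len(a)>50:
    # straight-side fits: far/near edges of mask by row bins along y, and ends
    print(np.median(P[m][:,2]),cv2.minAreaRect(a),cv2.approxPolyDP(cv2.convexHull(a),2,True)[:,0].round(1).tolist())
    for lo in range(-270,-225,9):
        t=a[(a[:,1]>lo)&(a[:,1]<lo+9)];print(lo,t[:,0].min().round(1),t[:,0].max().round(1))
save("l.png",p["frame"][100:290,190:450],3)
E
```

```text
t 20.6 fix [  62.5 -247.5] z 0.162 yangle 82.26 tilt [ 0.003  0.    -1.   ] w 0.249 F [-0.3 -0.2  0.4] j7 1.58
[ 288  153   68   40 2199] z 0.0176 poly [[60.0, -283.0], [72.0, -272.0], [72.0, -220.0], [31.0, -213.0], [32.0, -281.0]] rect [[51.8, -248.4], [41.0, 70.8], 0.6]
stop 218 [[71.7, -259.1], [79.7, -230.4]]
buf 631 [[-28.5, -296.1], [48.6, -283.5]]
wall 174 [[42.8, -219.2], [61.9, -209.7]]
[171.5, 320.5] 0.87 2065
0.017632086831415816 ((51.52964782714844, -250.87059020996094), (39.029170989990234, 61.70464324951172), 0.02301698736846447) [[58.79999923706055, -281.6000061035156], [70.5999984741211, -267.8999938964844], [70.5999984741211, -222.6999969482422], [34.099998474121094, -220.39999389648438], [32.20000076293945, -281.0]]
-270 32.1 71.0
-261 32.0 70.9
-252 32.1 70.9
-243 32.0 70.9
-234 32.0 71.0
```

View pics/l.png

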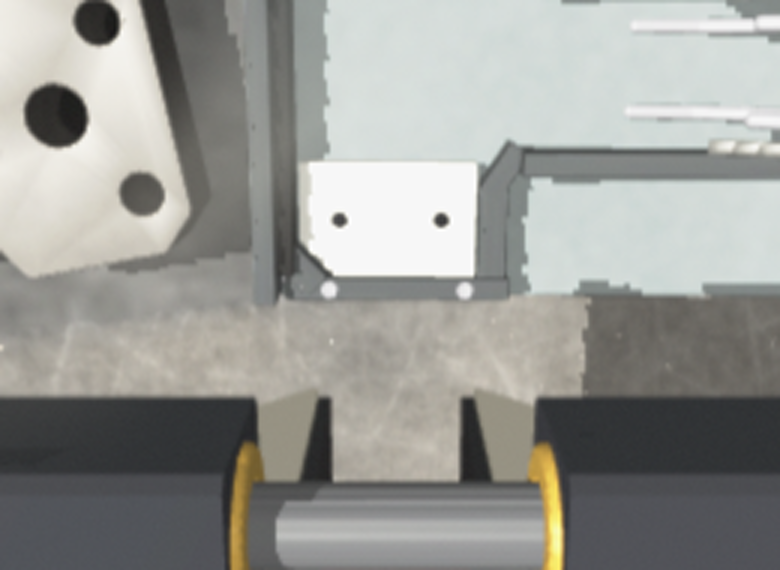

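The plate sits fully home. Its back is up, it is square against the stop, and its cut corner is against the key. The centre is about (51.5, -251), within tolerance, and the arm is clear.

```bash
python3 -c "
from cell import job
print(job.sign_off())"
```

```text
the job is handed in; nothing more can be done
None
```

The plate went through the chute, came out turned over, and was pushed home in the nest; in the last picture it sat square against the stop, back up, about 1 mm from home. I handed the job in at about 21 s on the robot's clock; sign-off returned no verdict.

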